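Post the specimen plate through the returns slot

ROBOT

A 6-joint arm with a two-finger parallel gripper is mounted at the origin on a cart in front of the work surface, level with it; the furniture and walls round the work are solid. World frame = base frame: x ahead of the robot, y to its left, z up, the work surface at z = 0. Lengths are in m, angles in rad, forces in N, time in s.
With the tool pointing down it reaches from about 0.375 to 0.9 m from the base axis. Payload 3.1 kg.
Tool frame: the origin (TCP) lies on the centre line of the jaws, within the pads' length; the fingertips stand 19 mm ahead of it and the grasp point (between the pads) is the TCP; z points along the fingers, y is the line along which they close (so a half turn about z gives the same grasp; the last joint's range is limited). The gripper opens to 85 mm and grips with 20 to 120 N. Pads are 22 mm wide; open, the fingers measure 114 mm over their backs; the gripper's body (76 mm by 85 mm) begins 54 mm behind the grasp point. The pads swing forward as they close: fully open they stand 13 mm farther back than shut.
Start: joints at [1.073, 0.527, 1.433, -0, 1.181, -0.178], TCP at [0.196, 0.593, 0.219] pointing down, gripper open.
Joint ranges: [-3.08, 3.08], [-0.75, 2.2], [0.22, 2.44], [-1.43, 4.57], [0, 2.65], [-2.85, 2.85]. Speed limits (rad/s): [2.79, 2.79, 3.14, 3.14, 3.14, 3.14].

INTERFACE

Orientations are given as a unit quaternion [x, y, z, w].
In Python, from station import manip gives the robot as it stands.
- The arm moves only by the tool servo_tool, never from a script. Its argument "rows" is a list that holds one entry, the list of rows, each a list of 7 numbers: the turn, a rotation vector about the tool's x, y, z in degrees, then the shift along the tool's x, y, z in m, then the gripper command: -1 is shut, 1 is fully open, values between are in proportion. In form: [[[wx, wy, wz, tx, ty, tz, jaw], ...]]. A call has 1 to 8 rows; each row shifts and turns the commanded pose from where the row before left it, along the tool's axes as they then stand; what a row does not reach is not made up. A row lasts 1/12 s, in which the tool goes at most 41.7 mm and 7.16 degrees, less where a joint would pass 70% of its speed; a pose out of reach is approached as far as the arm can. A call is refused whole if a number of a shift passes 0.0417 or a number of a turn 7.16, either way. A call with a gripper value outside its range is refused whole. The fingers move at their own pace and stop on an object; "squeeze" is the grip in N (left out, the last holds). Time passes only in rows, so rows that do not move let the fingers close. It gives the time, the measured TCP pose, the force, the opening and the grip force at its end, in the units of the state.
- manip.sense(): the state, without advancing time (a new reading comes with each control period).
- manip.snapshot(name): name is "side" or "top" or "wrist"; returns the picture (384x512x3 uint8, blue, green, red); there is no depth.
- manip.camera_info(name): a dict with "K" (3x3 intrinsics, pixels), "camera_from_world" (4x4, takes a point from world to camera coordinates). Camera axes: x right, y down, z forward; pixel columns grow to the right and rows downward; lengths in m; the calibration is good to about 2 mm. The wrist camera is an equidistant fisheye: a pixel r from the principal point sees the ray r / f radians off the axis. A picture is of the moment at which its call begins: read the wrist's pose just before it. camera_info takes no time and is no camera call; for the wrist camera it gives the pose at the moment of the call.
- manip.sign_off(): hands the job in; it is judged then, once.
The state is a dict: "t": time; "q": joint angles; "qd": joint speeds; "tau": joint torques, N m; "tcp_pos": TCP position; "tool_rot": TCP orientation; "force": force on the tool from outside, world axes, zero at the start; "ft_torque": the same for the moment, N m; "finger_gap": opening from 0.0 (shut) to 1.0 (fully open); "gripper_force": force on a finger pad.
Only numpy, scipy, OpenCV 4.12 (cv2) and the standard library are available. Lean on these libraries where they do the work, as an engineer would, in place of code of your own. Each camera call takes 0.05 s, during which the arm holds its last target. There are 200 camera calls.

TASK

The worn-specimen plate standing in its small stand is finished with: post it, neck up, down through the narrow slot on top of the returns box, and push it on past the rollers inside until it drops right into the box. The slot's cover has been screwed on out of centre, so feel for the slot gently and do not force the plate against the cover or lean hard on the box; leave the weight, the magnifier and the round holder where they are.

Things in the scene. Friction and masses are not known exactly. Their poses are not given: they have to be found in the camera images.
- plate_centre (a point): Centre, half-way up, of a flat aluminium specimen plate (felt disc on each face) standing loosely upright in its stand: 10 mm thick (x), 85 mm tall (z, up), 56 to 112 g. Lower 50 mm is the body, 64 mm wide (y), bottom corners cut off 8 mm at 45 degrees. Bottom edge 42.5 mm below this point, shoulders 7.5 mm above, top edge 42.5 mm above. Same when turned half round.
- plate_neck (a point): Centre of the plate's neck, 25 mm above the plate's centre, same axes. The neck is 36 mm wide (y), 35 mm tall, 10 mm thick: pinch it across the thickness (x) to lift the plate.
- plate_stand: Grey block with a groove, fixed to the bench; 49 x 84 mm on a 56 x 84 mm foot, 24 mm high; origin at the centre of its underside. The groove runs along its y axis, is 12.6 mm wide and holds the lowest 18 mm of the plate, whose bottom edge rests 6 mm above the bench.
- returns_box: Grey closed steel box fixed to the bench, 150 mm (x) by 140 mm (y), 130 mm high, floor 4 mm thick; origin at the centre of its underside, z up. On top lies an aluminium cover, 100 x 124 mm, 4 mm thick, with the slot in it: 68 mm long along the box's y, centred on y = 0, and 12.8 mm wide along x. The plate goes in upright with its thickness along the box's x.
- box_top (a point): Point on the box's vertical centre line at the height of the cover's flat upper face, 134 mm above the bench; axes as the box. The cover is screwed tight but out of centre: the slot's middle line lies anywhere from 18 mm to the -x side to 18 mm to the +x side of this point, by an amount not given.
- roller_line (a point): Midpoint between two steel rollers, 15 mm below the box's top plate (19 mm below the cover's face), on the box's centre line; they move with the cover. Radius 8 mm, one at each slot end, each sprung 2 mm into the plate's way: wedging the body in takes 3 to 12 N, they then hold the released plate up, and let go, so it falls, when its shoulders are pressed below them.
- weight_c (a point): Bystander: small steel loading weight with a knob, 39 mm across, 34 mm high; point half-way up.
- magnifier_c (a point): Bystander: folding black magnifier, 37 x 33 mm, 43 mm high; point half-way up.
- holder_c (a point): Bystander: round steel specimen holder, 53 mm across, 19 mm high; point half-way up.
Things that resemble listed ones, but are neither listed nor needed, are in the scene too. Leave any blue look-alike of the part that bears plate_centre alone.

How it is judged:
By the outcome, as a careful person would: the job done as asked, in the order asked, and still so for the second after the job is handed in, with the robot touching nothing.
It also fails if it takes over 64 s, if anything falls off the work surface, if the arm or the gripper's body presses on something with over 40 N, if the wrist force passes 120 N, or if a joint passes its speed limit or range.

## Working session

There is one attempt and no reset: what is moved stays moved. The work goes in short steps, Python scripts to look and compute and a tool call to move; the robot and the scene stay as the last step left them, time stands still between calls to the robot, and variables do not carry over. Pictures are saved under pics/ and viewed, at most 10 in all, crops included, and the job is handed in when it is done.

Besides the shell and the picture viewer there is one more tool, called after "Request:" as name(argument=value, ...), one argument or row to a line, values as JSON. servo_tool: Moves the arm, as the interface text tells. Its arguments: {"type":"object","properties":{"rows":{"type":"array","items":{"type":"array","items":{"type":"array","items":{"type":"number"}}}},"squeeze":{"type":"number"}},"required":["rows"]}

```bash
mkdir -p pics; ls; python3 - <<'E'
from station import manip
import cv2, numpy as np
a=manip.snapshot("side");b=manip.snapshot("top")
cv2.imwrite("pics/side.png",a);cv2.imwrite("pics/top.png",b)
np.set_printoptions(precision=4,suppress=True)
for n in("side","top","wrist"):
    c=manip.camera_info(n);print(n,c["K"],c["camera_from_world"])
print(manip.sense())
E
```

```text
pics
side [[347.332    0.     251.0953]
 [  0.     347.332  198.6767]
 [  0.       0.       1.    ]] [[ 0.8355 -0.549  -0.0223 -0.3748]
 [-0.3392 -0.4834 -0.807   0.3471]
 [ 0.4323  0.6818 -0.5901  0.6211]
 [ 0.      0.      0.      1.    ]]
top [[374.1522   0.     259.0192]
 [  0.     374.1522 193.4185]
 [  0.       0.       1.    ]] [[-0.0086 -0.9994  0.0337  0.1151]
 [-0.9927  0.0045 -0.1202  0.5289]
 [ 0.12   -0.0345 -0.9922  0.9421]
 [ 0.      0.      0.      1.    ]]
wrist [[297.3186   0.     250.7182]
 [  0.     297.3186 193.3853]
 [  0.       0.       1.    ]] [[ 0.3152  0.949  -0.0018 -0.6248]
 [ 0.9047 -0.2999  0.3026 -0.0383]
 [ 0.2866 -0.097  -0.9531  0.3807]
 [ 0.      0.      0.      1.    ]]
{'t': 0.1, 'q': array([ 1.0725,  0.5284,  1.4338, -0.    ,  1.1814, -0.1785]), 'qd': array([-0.001 , -0.0006, -0.0029,  0.0002,  0.0003,  0.    ]), 'tau': array([  0.    , -44.3303, -17.8586,  -0.0002,   0.0039,  -0.    ]), 'tcp_pos': array([0.1961, 0.5927, 0.2178]), 'tool_rot': array([ 0.1592,  0.9872, -0.0009, -0.0003]), 'force': array([-0.0316, -0.41  , -0.2911]), 'ft_torque': array([-0.0421,  0.0067,  0.0123]), 'gripper_force': 0.0, 'finger_gap': 1.0001094527463503}
```

View pics/side.png

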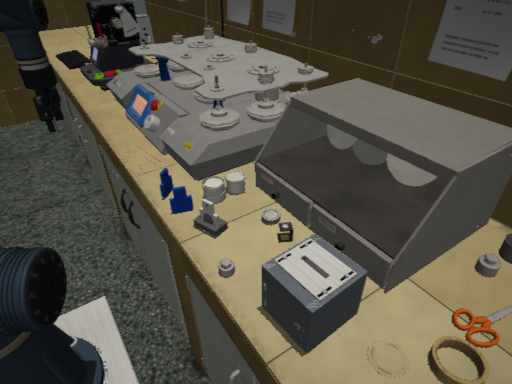

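View pics/top.png

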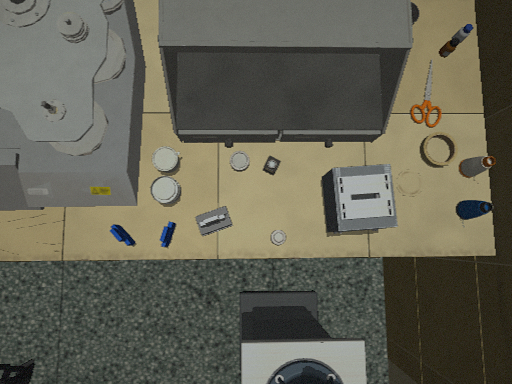

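The bare aluminium plate stands in the grey stand at side (209,217) and top (213,221). The look-alikes are blue: side (166,183) and (181,200), top (122,235) and (167,234). Only the bare-metal plate fits the description. The box is at top (360,197), with its slot at about (367,197). I'll confirm all this in an enlarged crop.

```bash
python3 - <<'E'
import cv2, numpy as np
a=cv2.imread("pics/side.png");b=cv2.imread("pics/top.png")
f=lambda im,x,y,w,h,s:cv2.resize(im[y:y+h,x:x+w],None,fx=s,fy=s,interpolation=cv2.INTER_CUBIC)
L=np.vstack([f(b,190,195,50,50,6),f(a,185,190,50,50,6)])
R=np.vstack([f(b,315,155,90,90,300/90),f(a,255,230,120,120,2.5)])
cv2.imwrite("pics/crop.png",np.hstack([L,R]))
E
```

```text
(no output)
```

View pics/crop.png

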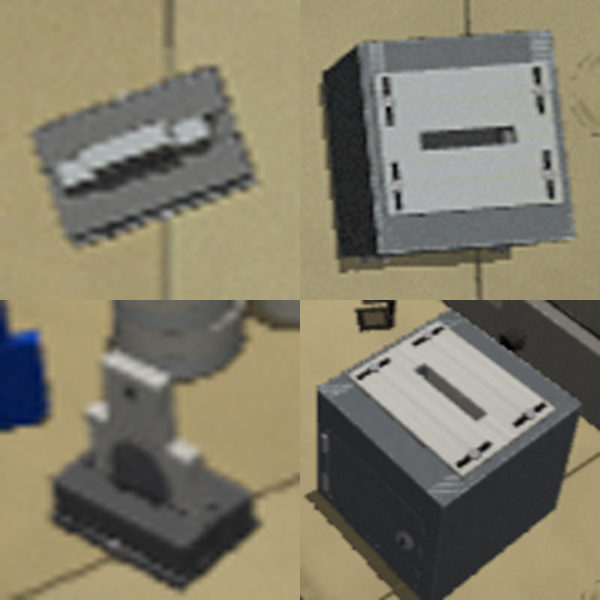

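The crop confirms it: the bare metal plate with felt discs is neck up in the grey stand, and the box cover shows its dark slot. Next I measure both.

```bash
cat > h.py <<'E'
from station import manip
import cv2, numpy as np
np.set_printoptions(precision=4,suppress=True)
def ray(n,px,info=None):
    c=info or manip.camera_info(n);K=np.array(c["K"]);T=np.array(c["camera_from_world"])
    u=(np.array(px,float)-K[:2,2])/[K[0,0],K[1,1]]
    if n=="wrist":
        r=np.linalg.norm(u);d=np.r_[u/max(r,1e-9)*np.sin(r),np.cos(r)]
    else: d=np.r_[u,1]
    R=T[:3,:3];o=-R.T@T[:3,3];return o,R.T@d
def onz(n,px,z,info=None):
    o,d=ray(n,px,info);return o+d*(z-o[2])/d[2]
def proj(n,p,info=None):
    c=info or manip.camera_info(n);K=np.array(c["K"]);T=np.array(c["camera_from_world"])
    q=T[:3,:3]@p+T[:3,3]
    if n=="wrist":
        r=np.hypot(q[0],q[1]);th=np.arctan2(r,q[2]);return K[:2,2]+K[0,0]*th*q[:2]/max(r,1e-9)
    return K[:2,2]+K[0,0]*q[:2]/q[2]
E
python3 - <<'E'
from h import *
b=cv2.imread("pics/top.png");a=cv2.imread("pics/side.png")
def rects(n,im,x,y,w,h,mask,z,lo):
    m=np.zeros(im.shape[:2],np.uint8);m[y:y+h,x:x+w]=mask[y:y+h,x:x+w]*255
    for c in cv2.findContours(m,cv2.RETR_EXTERNAL,cv2.CHAIN_APPROX_NONE)[0]:
        if cv2.contourArea(c)>lo:
            r=cv2.minAreaRect(c);P=np.array([onz(n,p,z) for p in cv2.boxPoints(r)])
            e=P[1]-P[0];f=P[2]-P[1]
            print(n,np.round(r[0],1),np.round(r[1],1),"ctr",P.mean(0),"sides",np.linalg.norm(e),np.linalg.norm(f),"ang",np.degrees([np.arctan2(e[1],e[0]),np.arctan2(f[1],f[0])]))
g=b.max(2).astype(int);ga=a.max(2).astype(int)
print("slot");rects("top",b,345,185,42,22,g<150,.134,40);rects("side",a,295,250,40,30,ga<130,.134,40)
print("cover");rects("top",b,325,160,75,70,g>170,.134,900)
print("stand");sat=(b.max(2).astype(int)-b.min(2))
rects("top",b,190,200,48,42,sat<40,.02,300)
print("neck top");rects("top",b,195,205,35,28,(g>150)&(sat<40),.07,20)
# thing guesses
for nm,p,z in(("weight",(278,237),.017),("magn",(272,165),.02),("holder",(240,161),.01),("jar",(165,190),.03),("blue",(167,234),.05)):print(nm,onz("top",p,z))
E
```

```text
slot
top [365.4 195.9] [ 6.1 29.1] ctr [ 0.51   -0.1337  0.134 ] sides 0.06910151948831493 0.014251926232886038 ang [ -86.1932 -178.6339]
side [314.9 266.5] [32.3  5. ] ctr [ 0.5107 -0.134   0.134 ] sides 0.01296029952078989 0.06744866229263258 ang [ 21.4612 -86.041 ]
cover
top [365.1 196. ] [41.9 51.8] ctr [ 0.5102 -0.1331  0.134 ] sides 0.12362860306228152 0.09863556879305702 ang [ -85.8732 -178.633 ]
stand
top [212.4 217.3] [29.5 33.8] ctr [0.4691 0.2328 0.02  ] sides 0.08746496187511474 0.07710595294035735 ang [ -70.421  -160.3884]
neck top
top [208.7 219.7] [ 4.2 18.5] ctr [0.4603 0.2374 0.07  ] sides 0.04513583439192937 0.010385812663510158 ang [ -66.9845 -156.6944]
weight [0.4168 0.0627 0.017 ]
magn [0.6066 0.0762 0.02  ]
holder [0.6197 0.1611 0.01  ]
jar [0.5396 0.3541 0.03  ]
blue [0.4265 0.3425 0.05  ]
```

Request:
servo_tool(
  rows=[
    [[0,0,0,-0.03,-0.0213,0,1],[0,0,0,-0.03,-0.0213,0,1],[0,0,0,-0.03,-0.0213,0,1],[0,0,0,-0.03,-0.0213,0,1],[0,0,0,-0.03,-0.0213,0,1],[0,0,0,-0.03,-0.0213,0,1],[0,0,0,-0.03,-0.0213,0,1],[0,0,0,-0.03,-0.0213,0,1]],
  ],
  squeeze=60,
)

```text
t: 0.77
tcp_pos: [0.3712, 0.3544, 0.2185]
tool_rot: [0.159, 0.987, -0.0, -0.0]
force: [-0.4, 0.2, -1.0]
finger_gap: 1.0
gripper_force: 0.0
```

Request:
servo_tool(
  rows=[
    [[0,0,0,-0.03,-0.0213,0,1],[0,0,0,-0.03,-0.0213,0,1],[0,0,0,-0.03,-0.0213,0,1],[0,0,0,-0.03,-0.0213,0,1],[0,0,6.4,0,0,0,1],[0,0,6.4,0,0,0,1],[0,0,6.4,0,0,0,1],[0,0,6.4,0,0,0,1]],
  ],
)

```text
t: 1.43
tcp_pos: [0.4577, 0.2369, 0.2183]
tool_rot: [0.377, 0.926, -0.0, -0.0]
force: [1.1, 0.0, 0.9]
finger_gap: 0.999
gripper_force: 0.0
```

Request:
servo_tool(
  rows=[
    [[0,0,6.4,0,0,0,1],[0,0,6.4,0,0,0,1],[0,0,6.4,0,0,0,1],[0,0,6.4,0,0,0,1],[0,0,0,0,0,0.015,1],[0,0,0,0,0,0.015,1],[0,0,0,0,0,0.015,1],[0,0,0,0,0,0,1]],
  ],
)

```text
t: 2.1
tcp_pos: [0.4555, 0.2368, 0.171]
tool_rot: [0.57, 0.821, -0.003, -0.002]
force: [-0.7, -0.2, -0.2]
finger_gap: 0.999
gripper_force: 0.0
```

```bash
python3 - <<'E'
from h import *
s=manip.sense();print(s["t"],s["tcp_pos"],s["tool_rot"],s["q"])
c=manip.camera_info("wrist");w=manip.snapshot("wrist");cv2.imwrite("pics/w1.png",w)
np.savez("w1.npz",K=c["K"],T=c["camera_from_world"])
print(proj("wrist",np.array([.462,.237,.091]),c),proj("wrist",np.array([.47,.233,.024]),c))
E
```

```text
2.1 [0.4555 0.2368 0.171 ] [ 0.5702  0.8215 -0.0025 -0.0021] [ 0.2615  0.4485  1.7553 -0.0001  0.9444 -0.0958]
[258.6024 200.0698] [263.1018 185.4577]
```

View pics/w1.png

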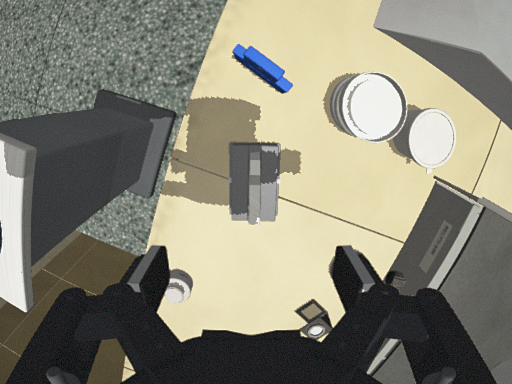

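The wrist view shows the stand at about (254,182) with the plate edge-on. The blue look-alike is at (263,67) and the weight at (178,286). I'll enlarge the stand.

```bash
python3 - <<'E'
import cv2
a=cv2.imread("pics/w1.png")[130:235,215:295];cv2.imwrite("pics/w1c.png",cv2.resize(a,None,fx=5.7,fy=5.7,interpolation=cv2.INTER_CUBIC))
E
```

```text
(no output)
```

View pics/w1c.png

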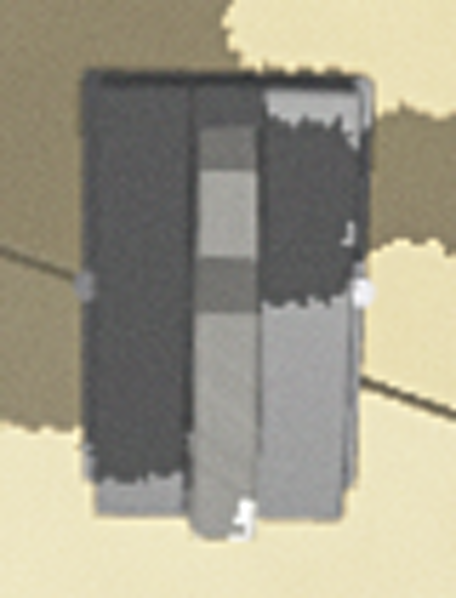

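```bash
python3 - <<'E'
from h import *
d=np.load("w1.npz");c=dict(K=d["K"],camera_from_world=d["T"])
P=lambda x,y,z:onz("wrist",(215+x/5.7-.4,130+y/5.7-.4),z,c)
for l in[((226,311),(221,533),.091),((193,311),(190,535),.091),((258,312),(252,522),.091),((228,170),(228,255),.056),((85,75),(95,515),.024),((370,78),(345,515),.024)]:
    a,b=P(*l[0],l[2]),P(*l[1],l[2]);e=a-b;print(a,b,(a+b)/2,np.linalg.norm(e),np.degrees(np.arctan2(e[1],e[0])))
s=manip.sense();x,y=s["tool_rot"][:2];print("tool y",np.degrees(np.arctan2(y*y-x*x,2*x*y)),s["tcp_pos"],proj("wrist",s["tcp_pos"]))
E
```

```text
[0.4537 0.2487 0.091 ] [0.4653 0.2158 0.091 ] [0.4595 0.2322 0.091 ] 0.03482417813694269 109.39792116804587
[0.4492 0.247  0.091 ] [0.461  0.2139 0.091 ] [0.4551 0.2304 0.091 ] 0.03515655763367563 109.5397023604436
[0.4581 0.2502 0.091 ] [0.469  0.2192 0.091 ] [0.4636 0.2347 0.091 ] 0.03286963337802505 109.4114450666472
[0.4493 0.2619 0.056 ] [0.4543 0.2485 0.056 ] [0.4518 0.2552 0.056 ] 0.014236831902971205 110.60335742658671
[0.4215 0.2635 0.024 ] [0.4514 0.1838 0.024 ] [0.4364 0.2237 0.024 ] 0.0851574281146448 110.59070879939073
[0.4696 0.281  0.024 ] [0.4967 0.2008 0.024 ] [0.4832 0.2409 0.024 ] 0.08466884095298315 108.67450885429874
tool y 20.47326066061351 [0.4564 0.2371 0.1723] [250.6487 241.0446]
```

Request:
servo_tool(
  rows=[
    [[0,0,1,-0.0058,0.0014,0.015,1],[0,0,0,0,0,0.02,1],[0,0,0,0,0,0.02,1],[0,0,0,0,0,0.02,1],[0,0,0,0,0,0.012,1],[0,0,0,0,0,0.006,1],[0,0,0,0,0,0,1],[0,0,0,0,0,0,1]],
  ],
)

```text
t: 2.82
tcp_pos: [0.4618, 0.2327, 0.0813]
tool_rot: [0.577, 0.817, 0.0, 0.0]
force: [0.3, 0.4, 0.4]
finger_gap: 1.001
gripper_force: 0.0
```

Request:
servo_tool(
  rows=[
    [[0,0,0,0,-0.002,0.002,0.6],[0,0,0,0,0,0,0.2],[0,0,0,0,0,0,-0.2],[0,0,0,0,0,0,-0.5],[0,0,0,0,0,0,-0.6],[0,0,0,0,0,0,-0.7],[0,0,0,0,0,0,-0.8],[0,0,0,0,0,0,-1]],
  ],
  squeeze=30,
)

```text
t: 3.48
tcp_pos: [0.4593, 0.2319, 0.0787]
tool_rot: [0.577, 0.817, -0.0, 0.0]
force: [-0.1, -0.3, -0.0]
finger_gap: 0.005
gripper_force: 0.0
```

Request:
servo_tool(
  rows=[
    [[0,0,0,0,0,0,-1],[0,0,0,0,0,0,-1],[0,0,0,0,0,0,-1],[0,0,0,0,0,0,-1]],
  ],
)

```text
t: 3.82
tcp_pos: [0.4593, 0.2319, 0.0787]
tool_rot: [0.577, 0.817, -0.0, -0.0]
force: [-0.1, -0.1, 0.2]
finger_gap: -0.001
gripper_force: 0.0
```

The jaws shut fully with no grip force, so they missed. I'll look.

```bash
python3 - <<'E'
from h import *
c=manip.camera_info("wrist");w=manip.snapshot("wrist");s=manip.snapshot("side")
cv2.imwrite("pics/w2.png",w)
f=lambda im,x,y,W,H,k:cv2.resize(im[y:y+H,x:x+W],None,fx=k,fy=k,interpolation=cv2.INTER_CUBIC)
cv2.imwrite("pics/m2.png",np.hstack([f(w,170,110,180,240,2.2),f(s,170,170,80,105,528/105)]))
E
```

```text
(no output)
```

View pics/m2.png

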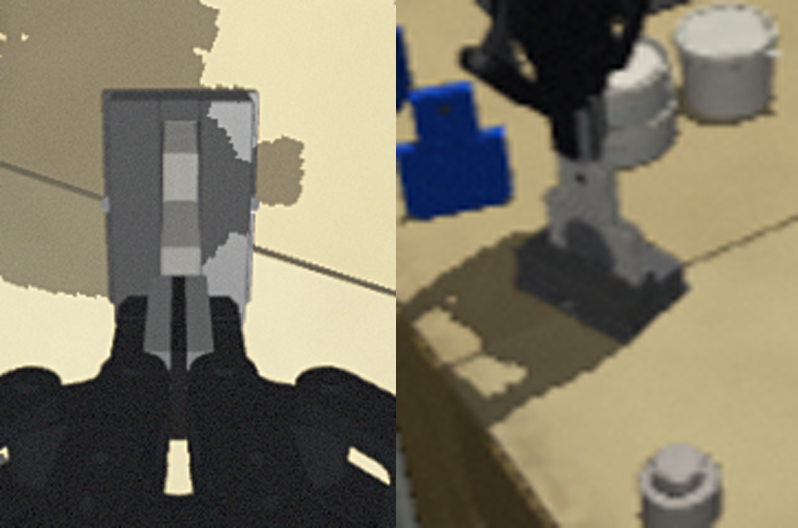

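```bash
python3 - <<'E'
from h import *
s=manip.sense();p=s["tcp_pos"];print(p,s["finger_gap"],s["gripper_force"],s["force"])
for z in(.0787,.0597):print("side",z,proj("side",np.array([p[0],p[1],z])),"wrist",proj("wrist",np.array([p[0],p[1],z])))
print("neck top/shoulder",proj("side",np.array([.4595,.2322,.091])),proj("side",np.array([.4595,.2322,.056])),proj("wrist",np.array([.4595,.2322,.091])))
# triangulate finger bottom end, side (208.6,201.8): z if at tcp xy
o,d=ray("side",(208.6,201.8))
for z in(.06,.07,.08,.09,.1):print(z,o+d*(z-o[2])/d[2])
E
```

```text
[0.4593 0.2319 0.0787] -0.00029353811875781216 0.0 [-0.2215 -0.332   0.7165]
side 0.0787 [206.2992 204.5292] wrist [250.6293 241.0165]
side 0.0597 [206.988  210.1104] wrist [250.6265 227.6998]
neck top/shoulder [205.8717 200.7542] [207.1464 211.0905] [251.2492 250.7676]
0.06 [0.4803 0.2627 0.06  ]
0.07 [0.4748 0.2502 0.07  ]
0.08 [0.4693 0.2376 0.08  ]
0.09 [0.4638 0.2251 0.09  ]
0.1 [0.4583 0.2126 0.1   ]
```

The side view puts the shut fingertips at about z=0.09, higher than the 0.06 expected, so they closed just above the neck. I'll reopen, go 20 mm lower (still clear of the stand) and close again.

Request:
servo_tool(
  rows=[
    [[0,0,0,0,0,0,1],[0,0,0,0,0,0,1],[0,0,0,0,0,0,1],[0,0,0,0,0,0,1],[0,0,0,0,0,0,1],[0,0,0,0,0,0,1]],
  ],
)

```text
t: 4.42
tcp_pos: [0.4593, 0.2318, 0.0787]
tool_rot: [0.577, 0.817, -0.0, -0.0]
force: [0.3, -0.4, -0.1]
finger_gap: 0.847
gripper_force: 0.0
```

Request:
servo_tool(
  rows=[
    [[0,0,0,0,0,0,1],[0,0,0,0,0,0,1],[0,0,0,0,0,0.005,1],[0,0,0,0,0,0.005,1],[0,0,0,0,0,0.005,1],[0,0,0,0,0,0.005,1],[0,0,0,0,0,0,1],[0,0,0,0,0,0,1]],
  ],
)

```text
t: 5.08
tcp_pos: [0.4589, 0.2318, 0.0581]
tool_rot: [0.577, 0.817, -0.001, -0.0]
force: [0.2, 0.2, -0.2]
finger_gap: 1.001
gripper_force: 0.0
```

Request:
servo_tool(
  rows=[
    [[0,0,0,0,0,0,0.4],[0,0,0,0,0,0,0.2],[0,0,0,0,0,0,0],[0,0,0,0,0,0,-0.3],[0,0,0,0,0,0,-0.6],[0,0,0,0,0,0,-0.7],[0,0,0,0,0,0,-0.8],[0,0,0,0,0,0,-1]],
  ],
)

```text
t: 5.75
tcp_pos: [0.4595, 0.2319, 0.0589]
tool_rot: [0.577, 0.817, 0.0, 0.0]
force: [0.1, -0.4, 1.6]
finger_gap: 0.105
gripper_force: 29.9
```

Request:
servo_tool(
  rows=[
    [[0,0,0,0,0,0,-1],[0,0,0,0,0,0,-1]],
  ],
)

```text
t: 5.92
tcp_pos: [0.4595, 0.232, 0.0589]
tool_rot: [0.577, 0.817, 0.0, 0.0]
force: [-0.9, 0.4, 3.4]
finger_gap: 0.11
gripper_force: 29.9
```

```bash
python3 - <<'E'
from h import *
w=manip.snapshot("wrist");s=manip.snapshot("side")
f=lambda im,x,y,W,H,k:cv2.resize(im[y:y+H,x:x+W],None,fx=k,fy=k,interpolation=cv2.INTER_CUBIC)
cv2.imwrite("pics/m3.png",np.hstack([f(w,170,110,180,240,2.2),f(s,170,170,80,105,528/105)]))
E
```

```text
(no output)
```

Gripped: gap 0.11 (about 9.4 mm), 30 N. I'll tighten a little, lift straight up, and carry over and just past the box to view the slot.

Request:
servo_tool(
  rows=[
    [[0,0,0,0,0,0,-1],[0,0,0,0,0,-0.005,-1],[0,0,0,0,0,-0.01,-1],[0,0,0,0,0,-0.015,-1],[0,0,0,0,0,-0.03,-1],[0,0,0,0,0,-0.04,-1],[0,0,0,0,0,-0.04,-1],[0,0,0,0,0,-0.04,-1]],
  ],
  squeeze=60,
)

```text
t: 6.68
tcp_pos: [0.4581, 0.2316, 0.2407]
tool_rot: [0.577, 0.817, -0.001, -0.001]
force: [1.7, 0.4, -1.2]
finger_gap: 0.101
gripper_force: 60.2
```

Request:
servo_tool(
  rows=[
    [[0,0,2,-0.02,-0.0045,0,-1],[0,0,2,-0.035,-0.0079,0,-1],[0,0,2,-0.035,-0.0075,0,-1],[0,0,2,-0.035,-0.007,0,-1],[0,0,2,-0.035,-0.005,0,-1],[0,0,2,-0.035,-0.004,0,-1],[0,0,2,-0.035,-0.003,0,-1],[0,0,1.5,-0.035,-0.002,0,-1]],
  ],
)

```text
t: 7.35
tcp_pos: [0.4741, -0.0377, 0.2392]
tool_rot: [0.683, 0.731, -0.0, -0.0]
force: [1.2, 0.9, -0.7]
finger_gap: 0.101
gripper_force: 60.2
```

Request:
servo_tool(
  rows=[
    [[0,0,0,-0.035,0,0,-1],[0,0,0,-0.035,0,0,-1],[0,0,0,-0.035,0,0,-1],[0,0,0,-0.03,0,0,-1],[0,0,0,-0.02,0,0,-1],[0,0,0,-0.01,0,0,-1],[0,0,0,0,0,0,-1],[0,0,0,0,0,0,-1]],
  ],
)

```text
t: 8.02
tcp_pos: [0.4858, -0.2, 0.2387]
tool_rot: [0.682, 0.731, 0.0, -0.001]
force: [-0.4, 0.1, -0.2]
finger_gap: 0.105
gripper_force: 60.2
```

```bash
python3 - <<'E'
from h import *
s=manip.sense();print(s["t"],s["tcp_pos"],s["tool_rot"],s["finger_gap"],s["gripper_force"],s["force"])
c=manip.camera_info("wrist");w=manip.snapshot("wrist");cv2.imwrite("pics/w4.png",w)
np.savez("w4.npz",K=c["K"],T=c["camera_from_world"],p=s["tcp_pos"])
print(proj("wrist",np.array([.51,-.134,.134]),c))
E
```

```text
8.0167 [ 0.4858 -0.2     0.2387] [ 0.6824  0.731   0.0002 -0.0009] 0.10526553079817229 60.19594430923462 [-0.4287  0.0974 -0.1772]
[284.0018 118.8028]
```

View pics/w4.png

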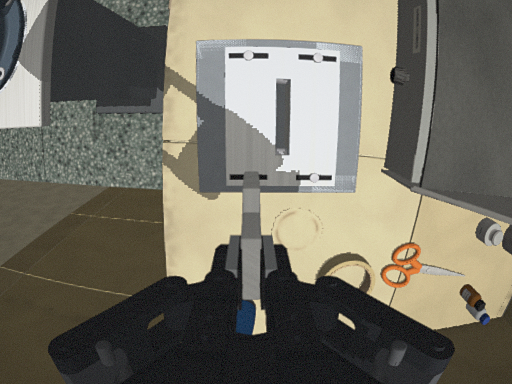

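The plate hangs straight in the jaws with its near edge at about (251,190). The slot shows dark at (283,117) on the white cover. I'll measure both.

```bash
python3 - <<'E'
from h import *
d=np.load("w4.npz");c=dict(K=d["K"],camera_from_world=d["T"]);w=cv2.imread("pics/w4.png");g=cv2.cvtColor(w,cv2.COLOR_BGR2GRAY).astype(float)
L,R=[],[]
for r in range(84,126,3):
    row=g[r,266:302];t=(row.min()+150)/2 if r<110 else (row.min()+np.median(row[:6]))/2
    i=np.where(row<t)[0]; a,b=i[0],i[-1]
    xl=266+a-1+(row[a-1]-t)/(row[a-1]-row[a]); xr=266+b+(t-row[b])/(row[b+1]-row[b])
    L.append(onz("wrist",(xl,r),.134,c));R.append(onz("wrist",(xr,r),.134,c))
L,R=np.array(L),np.array(R)
for A in(L,R):
    k=np.polyfit(A[:,1],A[:,0],1);print("x at y=-.134",np.polyval(k,-.134),"ang",np.degrees(np.arctan(-k[0])),"resid",np.std(A[:,0]-np.polyval(k,A[:,1])))
col=g[70:165,283];print("col",col[:16].astype(int),col[-22:].astype(int))
for r in(78,79,80,152,154,156):print(r,onz("wrist",(283,r),.134,c)[:2])
for r in range(168,245,6):print(r,g[r,236:270].astype(int))
p=d["p"];ty=np.array([.9977,.068,0]);tx=np.array([-.068,.9977,0])
for h,wd in((-.053,24),(-.045,32),(-.003,32),(-.003,18),(.032,18),(.032,-18)):
    print(h,wd,[proj("wrist",p+tx*wd/1000+ty*e+[0,0,h],c).round(1) for e in(-.005,.005)])
E
```

```text
x at y=-.134 0.5026717705296748 ang 3.384418687419589 resid 0.0001851721093562905
x at y=-.134 0.5148298628783414 ang 4.84736245798737 resid 0.00011300146937735152
col [230 230 229 231 232 232 230 235 211 135 147 153 140 114  89  79] [ 84  88  88  82  88 105 140 152 133 119 166 138 199 239 240 183 158 231
 239 241 240 235]
78 [ 0.5063 -0.0983]
79 [ 0.5064 -0.0992]
80 [ 0.5065 -0.1   ]
152 [ 0.5117 -0.1635]
154 [ 0.5119 -0.1653]
156 [ 0.512  -0.1671]
168 [138 136 139 139 143 139 139 139 142 138 139 139 138 133 136 134 141 140
 143 138 141 140 139 145 145 140 140 138 138 136 136 145 142 142]
174 [ 84  81  88  87  87  82  85  95  97 100 102 102 104 101 105 105 101 105
 104 101 107 101  91  88  80  84 109 118 112 108 110 140 144 144]
180 [142 143 149 145 145 146 143 118 105 105 103 104 104 101 103 107 102 100
 108 102 104 106 101 123 143 144 145 148 145 144 141 142 144 142]
186 [ 88  86  83  90  87  88  85  94 103 103 103 103 100 103  99 105 103 101
 104 104 101 105 101  94  89  88  85  83  85  92  86  89  86  90]
192 [158 158 154 156 156 155 122 128 139 141 140 141 143 141 144 144 143 1
[... 853 characters left out ...]
102 105
 104 106 104 104 106  96 104 199 208 209 205 207 205 204 206 207]
234 [190 186 192 188 177 122 100  99  97 107 102 101 101 103 104 103  99 105
 105 107 103 105 108  97 101 155 185 190 189 190 188 184 187 189]
240 [ 81  86  77  54  65 122 135 140 138 138 135 137 139 138 136 136 141 137
 138 141 140 143 143 142 137  92  38  78  80  88  81  79  80  81]
-0.053 24 [array([244.2, 178.1]), array([258. , 178.1])]
-0.045 32 [array([243.9, 169.9]), array([258.4, 169.9])]
-0.003 32 [array([242.2, 186.9]), array([260.2, 186.9])]
-0.003 18 [array([242.4, 210.4]), array([260. , 210.4])]
0.032 18 [array([240.4, 237.4]), array([262.1, 237.3])]
0.032 -18 [array([241.5, 299.2]), array([260.9, 299.2])]
```

Slot centre is about (0.509, -0.132), yaw 4°, and the plate sits centred on the TCP. I'll move above it and lower to just over the cover.

Request:
servo_tool(
  rows=[
    [[0,0,0,0.0166,0.007,0,-1],[0,0,0,0.0166,0.007,0,-1],[0,0,0,0.0166,0.007,0,-1],[0,0,0,0.0166,0.007,0,-1],[0,0,0,0,0,0.015,-1],[0,0,0,0,0,0.015,-1],[0,0,0,0,0,0.012,-1],[0,0,0,0,0,0,-1]],
  ],
)

```text
t: 8.73
tcp_pos: [0.5075, -0.1295, 0.1946]
tool_rot: [0.681, 0.732, -0.001, -0.003]
force: [0.1, 0.4, -1.2]
finger_gap: 0.102
gripper_force: 60.2
```

Request:
servo_tool(
  rows=[
    [[0,0,0,0,0,0,-1],[0,0,0,0,0,0,-1]],
  ],
)

```text
t: 8.9
tcp_pos: [0.51, -0.1318, 0.1974]
tool_rot: [0.682, 0.732, 0.0, 0.0]
force: [-0.2, -0.2, -1.1]
finger_gap: 0.103
gripper_force: 60.2
```

```bash
python3 - <<'E'
from h import *
s=manip.sense();print(s["t"],s["tcp_pos"],s["tool_rot"],s["finger_gap"],s["force"],s["ft_torque"])
c=manip.camera_info("wrist");w=manip.snapshot("wrist");t=manip.snapshot("side");cv2.imwrite("pics/w5.png",w)
f=lambda im,x,y,W,H,k:cv2.resize(im[y:y+H,x:x+W],None,fx=k,fy=k,interpolation=cv2.INTER_CUBIC)
cv2.imwrite("pics/m5.png",np.hstack([f(w,200,110,100,140,4),f(t,270,220,100,140,4)]))
print(proj("wrist",np.array([.509,-.132,.134])+.034*np.array([-.0715,.9975,0]),c))
E
```

```text
8.9 [ 0.51   -0.1318  0.1974] [0.6817 0.7317 0.0002 0.0003] 0.10322227120053046 [-0.1903 -0.238  -1.1044] [ 0.0197  0.004  -0.0007]
[249.5786 161.7348]
```

View pics/m5.png

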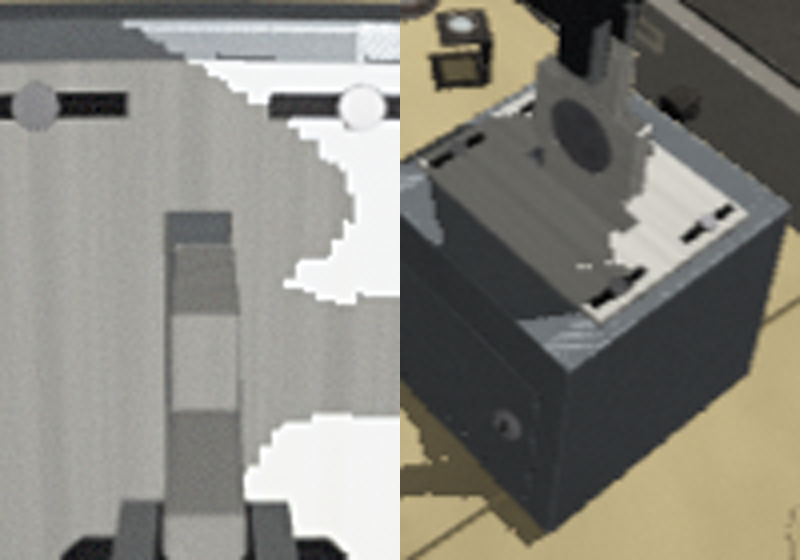

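The plate bottom is right over the slot. The slot's end centre is at about column 199 in the crop and the plate's at about 204, so I shift 1 mm to -y of the tool and lower gently.

Request:
servo_tool(
  rows=[
    [[0,0,0,0,-0.001,0,-1],[0,0,0,0,0,0.003,-1],[0,0,0,0,0,0.002,-1],[0,0,0,0,0,0.002,-1],[0,0,0,0,0,0.002,-1],[0,0,0,0,0,0.001,-1],[0,0,0,0,0,0,-1]],
  ],
)

```text
t: 9.58
tcp_pos: [0.5085, -0.1327, 0.1863]
tool_rot: [0.682, 0.731, -0.0, -0.0]
force: [-0.5, -0.2, -0.5]
finger_gap: 0.097
gripper_force: 60.2
```

Request:
servo_tool(
  rows=[
    [[0,0,0,0,0,0.001,-1],[0,0,0,0,0,0.001,-1],[0,0,0,0,0,0.001,-1],[0,0,0,0,0,0,-1]],
  ],
)

```text
t: 9.92
tcp_pos: [0.5087, -0.1327, 0.1835]
tool_rot: [0.682, 0.731, -0.0, -0.0]
force: [-0.3, -0.4, -0.2]
finger_gap: 0.099
gripper_force: 60.2
```

Request:
servo_tool(
  rows=[
    [[0,0,0,0,0,0.0015,-1],[0,0,0,0,0,0.0015,-1],[0,0,0,0,0,0.0015,-1],[0,0,0,0,0,0,-1]],
  ],
)

```text
t: 10.25
tcp_pos: [0.5085, -0.1326, 0.1788]
tool_rot: [0.682, 0.731, -0.0, -0.0]
force: [0.4, 0.2, -1.4]
finger_gap: 0.098
gripper_force: 60.2
```

Request:
servo_tool(
  rows=[
    [[0,0,0,0,0,0.0015,-1],[0,0,0,0,0,0.0015,-1],[0,0,0,0,0,0,-1]],
  ],
)

```text
t: 10.5
tcp_pos: [0.5085, -0.1326, 0.1759]
tool_rot: [0.682, 0.731, -0.0, -0.0]
force: [0.4, 0.0, -0.6]
finger_gap: 0.103
gripper_force: 60.2
```

Request:
servo_tool(
  rows=[
    [[0,0,0,0,0,0.0015,-1],[0,0,0,0,0,0.0015,-1],[0,0,0,0,0,0,-1]],
  ],
)

```text
t: 10.75
tcp_pos: [0.5085, -0.1326, 0.1729]
tool_rot: [0.682, 0.731, -0.0, -0.0]
force: [-0.8, 0.4, -0.3]
finger_gap: 0.1
gripper_force: 60.2
```

The plate is in the slot with no side force. I'll push it on past the rollers.

Request:
servo_tool(
  rows=[
    [[0,0,0,0,0,0.002,-1],[0,0,0,0,0,0.002,-1],[0,0,0,0,0,0.002,-1],[0,0,0,0,0,0,-1]],
  ],
)

```text
t: 11.08
tcp_pos: [0.5084, -0.1326, 0.1667]
tool_rot: [0.682, 0.731, -0.0, -0.0]
force: [-0.7, -0.6, -0.9]
finger_gap: 0.101
gripper_force: 60.2
```

Request:
servo_tool(
  rows=[
    [[0,0,0,0,0,0.002,-1],[0,0,0,0,0,0.002,-1],[0,0,0,0,0,0.002,-1],[0,0,0,0,0,0,-1]],
  ],
)

```text
t: 11.42
tcp_pos: [0.5094, -0.1327, 0.1617]
tool_rot: [0.682, 0.731, 0.001, 0.001]
force: [0.2, 0.8, 2.1]
finger_gap: 0.098
gripper_force: 60.6
```

Request:
servo_tool(
  rows=[
    [[0,0,0,0,0,0.002,-1],[0,0,0,0,0,0.002,-1],[0,0,0,0,0,0.002,-1],[0,0,0,0,0,0,-1]],
  ],
)

```text
t: 11.75
tcp_pos: [0.5089, -0.1326, 0.1548]
tool_rot: [0.682, 0.731, 0.0, -0.0]
force: [1.0, 1.0, 1.2]
finger_gap: 0.106
gripper_force: 60.5
```

Request:
servo_tool(
  rows=[
    [[0,0,0,0,0,0.002,-1],[0,0,0,0,0,0.002,-1],[0,0,0,0,0,0.002,-1],[0,0,0,0,0,0.002,-1],[0,0,0,0,0,0,-1]],
  ],
)

```text
t: 12.17
tcp_pos: [0.5085, -0.1326, 0.1466]
tool_rot: [0.682, 0.731, -0.0, -0.0]
force: [0.6, 0.7, -0.5]
finger_gap: 0.102
gripper_force: 60.3
```

Request:
servo_tool(
  rows=[
    [[0,0,0,0,0,0.002,-1],[0,0,0,0,0,0.002,-1],[0,0,0,0,0,0.002,-1],[0,0,0,0,0,0.002,-1],[0,0,0,0,0,0,-1],[0,0,0,0,0,0,-1]],
  ],
)

```text
t: 12.67
tcp_pos: [0.5086, -0.1326, 0.1387]
tool_rot: [0.682, 0.731, -0.0, -0.0]
force: [1.1, 1.6, -1.6]
finger_gap: 0.101
gripper_force: 60.2
```

The body is wedged between the rollers. I'll release gently, rise, and check that the rollers hold it.

Request:
servo_tool(
  rows=[
    [[0,0,0,0,0,0,-0.7],[0,0,0,0,0,0,-0.6],[0,0,0,0,0,0,-0.4],[0,0,0,0,0,0,-0.4],[0,0,0,0,0,0,-0.4],[0,0,0,0,0,-0.01,-0.4],[0,0,0,0,0,-0.02,-0.4],[0,0,0,0,0,-0.03,-0.4]],
  ],
)

```text
t: 13.33
tcp_pos: [0.507, -0.132, 0.1984]
tool_rot: [0.682, 0.731, -0.001, -0.003]
force: [-0.3, -0.6, -0.6]
finger_gap: 0.304
gripper_force: 0.0
```

Request:
servo_tool(
  rows=[
    [[0,0,0,0,0,0,-0.7],[0,0,0,0,0,0,-1],[0,0,0,0,0,0,-1],[0,0,0,0,0,0,-1],[0,0,0,0,0,0,-1],[0,0,0,0,0,0,-1]],
  ],
)

```text
t: 13.83
tcp_pos: [0.5081, -0.1324, 0.1983]
tool_rot: [0.682, 0.731, -0.0, -0.001]
force: [0.8, 0.1, 0.3]
finger_gap: -0.0
gripper_force: 0.0
```

```bash
python3 - <<'E'
from h import *
s=manip.sense();print(s["t"],s["tcp_pos"],s["finger_gap"],s["gripper_force"],s["force"])
w=manip.snapshot("wrist");t=manip.snapshot("side")
f=lambda im,x,y,W,H,k:cv2.resize(im[y:y+H,x:x+W],None,fx=k,fy=k,interpolation=cv2.INTER_CUBIC)
cv2.imwrite("pics/m6.png",np.hstack([f(w,200,110,100,140,4),f(t,270,200,100,140,4)]))
E
```

```text
13.8333 [ 0.5081 -0.1324  0.1983] -0.00012201784694275922 0.0 [0.8057 0.0555 0.2594]
```

View pics/m6.png

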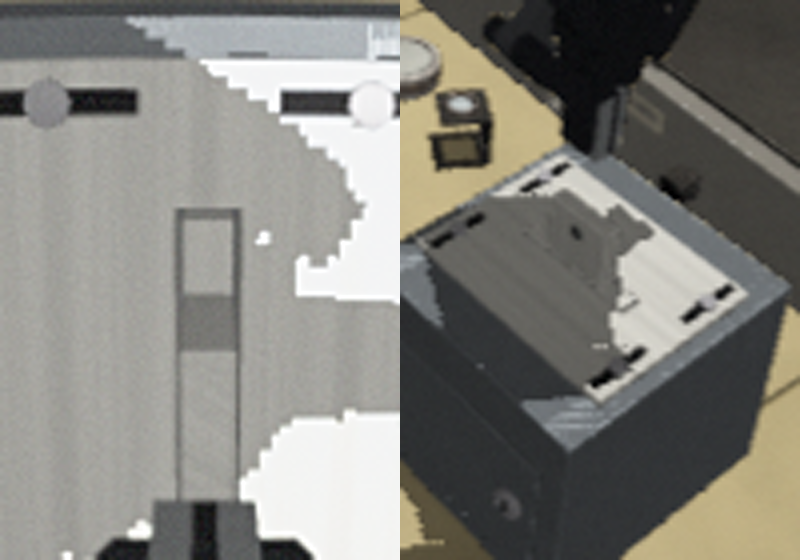

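The rollers hold the plate upright, shoulders about level with the cover and neck standing out. With the jaws shut I'll push on the neck's top.

Request:
servo_tool(
  rows=[
    [[0,0,0,0,0,0.015,-1],[0,0,0,0,0,0.01,-1],[0,0,0,0,0,0.005,-1],[0,0,0,0,0,0.003,-1],[0,0,0,0,0,0,-1]],
  ],
)

```text
t: 14.35
tcp_pos: [0.5083, -0.1325, 0.1653]
tool_rot: [0.682, 0.731, -0.0, -0.001]
force: [-0.2, 0.3, 0.0]
finger_gap: 0.002
gripper_force: 0.0
```

Request:
servo_tool(
  rows=[
    [[0,0,0,0,0,0.002,-1],[0,0,0,0,0,0.002,-1],[0,0,0,0,0,0.002,-1],[0,0,0,0,0,0,-1]],
  ],
)

```text
t: 14.68
tcp_pos: [0.5086, -0.1327, 0.1601]
tool_rot: [0.682, 0.731, -0.0, -0.0]
force: [0.3, -0.4, 0.1]
finger_gap: -0.001
gripper_force: 0.0
```

Request:
servo_tool(
  rows=[
    [[0,0,0,0,0,0.002,-1],[0,0,0,0,0,0.002,-1],[0,0,0,0,0,0.002,-1],[0,0,0,0,0,0,-1]],
  ],
)

```text
t: 15.02
tcp_pos: [0.5089, -0.1328, 0.1542]
tool_rot: [0.682, 0.731, 0.0, 0.0]
force: [0.0, 0.6, 1.6]
finger_gap: -0.001
gripper_force: 0.7
```

Request:
servo_tool(
  rows=[
    [[0,0,0,0,0,0.002,-1],[0,0,0,0,0,0.002,-1],[0,0,0,0,0,0.002,-1],[0,0,0,0,0,0,-1]],
  ],
)

```text
t: 15.35
tcp_pos: [0.5086, -0.1327, 0.1478]
tool_rot: [0.682, 0.731, -0.0, -0.0]
force: [-0.1, 0.3, 1.0]
finger_gap: -0.001
gripper_force: 0.7
```

Request:
servo_tool(
  rows=[
    [[0,0,0,0,0,0.002,-1],[0,0,0,0,0,0.002,-1],[0,0,0,0,0,0.002,-1],[0,0,0,0,0,0,-1]],
  ],
)

```text
t: 15.68
tcp_pos: [0.5085, -0.1326, 0.1417]
tool_rot: [0.682, 0.731, -0.0, -0.0]
force: [0.2, 0.1, 0.4]
finger_gap: 0.0
gripper_force: 0.4
```

Request:
servo_tool(
  rows=[
    [[0,0,0,0,0,0.0015,-1],[0,0,0,0,0,0.0015,-1],[0,0,0,0,0,0,-1]],
  ],
)

```text
t: 15.93
tcp_pos: [0.5086, -0.1327, 0.1389]
tool_rot: [0.682, 0.731, -0.0, -0.0]
force: [0.3, 0.3, 0.4]
finger_gap: 0.001
gripper_force: 0.6
```

Request:
servo_tool(
  rows=[
    [[0,0,0,0,0,0.0015,-1],[0,0,0,0,0,0.0015,-1],[0,0,0,0,0,0,-1]],
  ],
)

```text
t: 16.18
tcp_pos: [0.5083, -0.1325, 0.1357]
tool_rot: [0.682, 0.731, -0.0, -0.001]
force: [0.0, -0.2, 0.4]
finger_gap: 0.005
gripper_force: 0.2
```

Request:
servo_tool(
  rows=[
    [[0,0,0,0,0,0.0015,-1],[0,0,0,0,0,0.0015,-1],[0,0,0,0,0,0,-1]],
  ],
)

```text
t: 16.43
tcp_pos: [0.5082, -0.1325, 0.1326]
tool_rot: [0.682, 0.731, -0.0, -0.001]
force: [-0.6, 0.1, -0.1]
finger_gap: 0.002
gripper_force: 0.0
```

```bash
python3 - <<'E'
from h import *
s=manip.sense();print(s["t"],s["tcp_pos"],s["finger_gap"],s["gripper_force"],s["force"])
w=manip.snapshot("wrist");t=manip.snapshot("side")
f=lambda im,x,y,W,H,k:cv2.resize(im[y:y+H,x:x+W],None,fx=k,fy=k,interpolation=cv2.INTER_CUBIC)
cv2.imwrite("pics/m7.png",np.hstack([f(w,200,110,100,140,4),f(t,270,200,100,140,4)]))
g=cv2.cvtColor(w,cv2.COLOR_BGR2GRAY);print(g[150:250:3,251])
E
```

```text
16.4333 [ 0.5082 -0.1325  0.1326] 0.00239728666573889 0.0 [-0.588   0.1099 -0.1484]
[156 157 161 157 157 158 155 157 157 158 159 153 163 160 124 127 127 126
 131 131 127 160 160 164 154 159 160 162 147  31  29  28  23  26]
```

```bash
python3 - <<'E'
from h import *
p=manip.sense()["tcp_pos"];tx=np.array([-.068,.9977,0])
for w in(.018,.017,.034):
    for z in(.100,.11,.12,.125,.130,.134,.14,.145):print(w,z,proj("wrist",np.array([p[0],p[1],z])+tx*w)[1].round(1),end=" | ")
    print()
E
```

```text
0.018 0.1 194.4 | 0.018 0.11 199.2 | 0.018 0.12 204.5 | 0.018 0.125 207.4 | 0.018 0.13 210.5 | 0.018 0.134 213.0 | 0.018 0.14 217.1 | 0.018 0.145 220.7 | 
0.017 0.1 195.8 | 0.017 0.11 200.7 | 0.017 0.12 206.1 | 0.017 0.125 209.0 | 0.017 0.13 212.1 | 0.017 0.134 214.7 | 0.017 0.14 218.8 | 0.017 0.145 222.4 | 
0.034 0.1 171.0 | 0.034 0.11 174.7 | 0.034 0.12 178.8 | 0.034 0.125 181.0 | 0.034 0.13 183.4 | 0.034 0.134 185.4 | 0.034 0.14 188.6 | 0.034 0.145 191.4 |
```

The visible neck edge spans z≈0.095 to 0.131, so the plate is below the rollers and possibly falling. I'll rise and look again.

Request:
servo_tool(
  rows=[
    [[0,0,0,0,0,-0.01,-1],[0,0,0,0,0,-0.02,-1],[0,0,0,0,0,-0.03,-1],[0,0,0,-0.02,0,-0.03,-1],[0,0,0,-0.03,0,0,-1],[0,0,0,-0.02,0,0,-1],[0,0,0,0,0,0,-1],[0,0,0,0,0,0,-1]],
  ],
)

```text
t: 17.2
tcp_pos: [0.5135, -0.2033, 0.2239]
tool_rot: [0.683, 0.731, 0.0, 0.0]
force: [0.0, -0.2, -0.9]
finger_gap: 0.0
gripper_force: 0.0
```

```bash
python3 - <<'E'
from h import *
s=manip.sense();print(s["t"],s["tcp_pos"],s["force"])
c=manip.camera_info("wrist");w=manip.snapshot("wrist");t=manip.snapshot("side")
u,v=proj("wrist",np.array([.509,-.132,.134]),c).astype(int);print(u,v)
f=lambda im,x,y,W,H,k:cv2.resize(im[y:y+H,x:x+W],None,fx=k,fy=k,interpolation=cv2.INTER_CUBIC)
cv2.imwrite("pics/m8.png",np.hstack([f(w,u-50,v-70,100,140,4),f(t,270,200,100,140,4)]))
g=cv2.cvtColor(w,cv2.COLOR_BGR2GRAY);print(g[v-50:v+51:2,u]);
for r in(v-20,v,v+20):print(g[r,u-12:u+13])
E
```

```text
17.2 [ 0.5135 -0.2033  0.2239] [ 0.0409 -0.1657 -0.8792]
251 110
[229 229 231 229 232 160 155 136  91  87  86 139 171 180 176 178 138 235
 235 234 234 235 235 236 236 236 238 233 232 232 234 229 221 141 146 125
 142 142 145 147  80  86  90 109 112 114 132 136 138 139 140]
[231 233 235 230 174  83  86 199 237 235 236 239 178 143 143 152  97  82
  73 112 218 236 232 232 232]
[234 233 235 227 165  80 112 212 237 233 233 233 236 193 146 143 135  83
  73 109 247 237 232 233 233]
[146 148 144 146 111  85  86 128 129 125 128 125 125 123 125 139  96  76
  75 115 240 238 232 233 234]
```

View pics/m8.png

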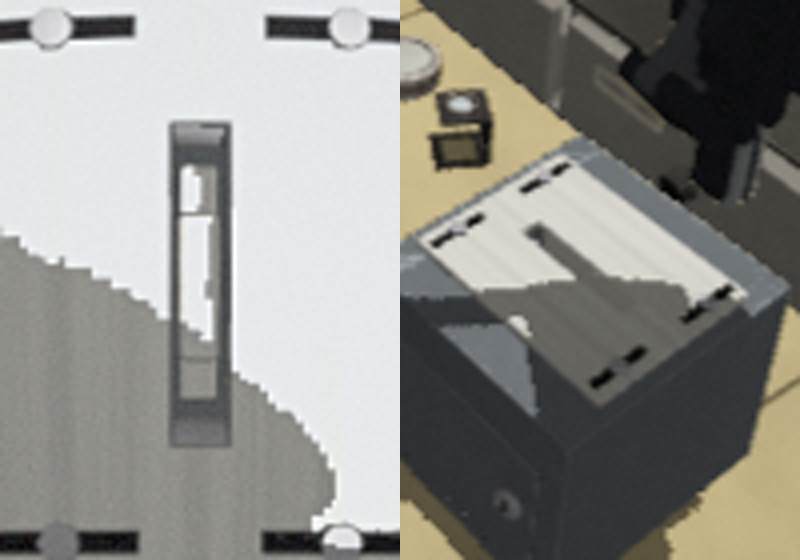

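The plate is now inside. Slot length against neck length puts the neck top at z≈0.08, where a plate standing on the box floor should have it. The bystanders are untouched and the robot is clear.

```bash
python3 -c "
from station import manip
print(manip.sign_off())"
```

```text
the job is handed in; nothing more can be done
None
```

The specimen plate went neck up through the slot, past the rollers, and dropped onto the floor of the returns box. The job is handed in at about 17 s; force readings between moves stayed under 4 N, and I never touched the weight, magnifier or round holder.

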